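Find the full freezer box by feel and slide it home in the chill dock

ROBOT

A 6-joint arm with a two-finger parallel gripper is mounted at the origin on the work surface; the furniture and walls round the work are solid. World frame = base frame: x ahead of the robot, y to its left, z up, the work surface at z = 0. Lengths are in mm, angles in rad, forces in N, time in s.
With the tool pointing down it reaches from about 325 to 775 mm from the base axis. Payload 9.3 kg.
Tool frame: the origin (TCP) lies on the centre line of the jaws, within the pads' length; the fingertips stand 19 mm ahead of it and the grasp point (between the pads) is the TCP (arm.nose_length is the distance from the TCP to the fingertips, in mm); z points along the fingers, y is the line along which they close (so a half turn about z gives the same grasp; the last joint's range is limited). The gripper opens to 85 mm and grips with 20 to 120 N. Pads are 22 mm wide; open, the fingers measure 114 mm over their backs; the gripper's body (76 mm by 85 mm) begins 54 mm behind the grasp point. The pads swing forward as they close: fully open they stand 13 mm farther back than shut.
Start: joints at [-1.286, 0.259, 0.021, 1.334, 0, 1.418], TCP at [233.164, -498.128, 250.279] pointing down, gripper open.
Joint ranges: [-3.04, 3.04], [-0.91, 1.82], [-1.04, 1.36], [-1.92, 1.95], [-1.52, 1.45], [-3.14, 3.14]. Speed limits (rad/s): [2.22, 2.22, 2.79, 3.14, 3.14, 3.14].

INTERFACE

Orientations are given as a rotation vector (axis times angle).
In Python, from workcell import sensors, imaging, sign_off, arm gives the robot as it stands. The module is installed in compiled form; this text tells all that it offers.
- The arm moves only by the tool apply_moves, never from a script. Its argument "plan" is a list of rows, each a list of 3 entries, a list of its own where there are three numbers: the opening, from -1 (shut) to 1 (fully open), then the shift along the world's x, y, z in mm, then the turn about the world's z in units of 6 degrees (1.0 is 6 degrees). In form: [[fingers, [x, y, z], twist], ...]. A call has 1 to 12 rows; each row is the pose to reach, as a shift and turn from the pose commanded when the call began; what a row does not reach only later rows make up. A row lasts 1/12 s, in which the tool goes at most 41.7 mm and 7.16 degrees, less where a joint would pass 70% of its speed; a pose out of reach is approached as far as the arm can. A call with a gripper value outside its range is refused whole. The fingers move at their own pace and stop on an object; "newtons" is the grip in N (left out, the last holds). Time passes only in rows, so rows that repeat a pose let the fingers close. It gives the time, the measured TCP pose, the force, the opening and the grip force at its end, in the units of the state.
- sensors.get_obs(): the state, without advancing time (a new reading comes with each control period).
- imaging.camera(name): name is "side" or "top" or "wrist"; returns (picture, depth): 420x560x3 uint8, blue, green, red; 420x560 float32, mm along the optical axis (not along the pixel's ray), 0 where there is no reading.
- imaging.camera_params(name): a dict with "intrinsics" (3x3 intrinsics, pixels), "origin" and "attitude" of the camera in the world; the wrist camera has in their place "T_tool_cam" (4x4, takes a point from camera to tool coordinates, whose origin is the TCP and whose axes are the flange's). Camera axes: x right, y up, looking along -z (the intrinsics and any distortion apply to the point x, -y, -z); pixel columns grow to the right and rows downward; lengths in mm; the calibration is good to about 2 mm. A picture is of the moment at which its call begins: read the wrist's pose just before it. camera_params takes no time and is no camera call.
- sign_off(): hands the job in; it is judged then, once.
The state is a dict: "time": time; "joint_pos": joint angles; "joint_velocities": joint speeds; "effort": joint torques, N m; "ee_pos": TCP position; "ee_rot": TCP orientation; "wrist_force": force on the tool from outside, world axes, zero at the start; "ft_torque": the same for the moment, N m; "width": opening from 0.0 (shut) to 1.0 (fully open); "grip_force": force on a finger pad.
Only numpy, scipy, OpenCV 4.12 (cv2) and the standard library are available. Lean on these libraries where they do the work, as an engineer would, in place of code of your own. Each camera call takes 0.05 s, during which the arm holds its last target. There are 200 camera calls.

TASK

Three identical closed freezer boxes stand in a row on the bench; one holds its heavy metal block of sample vials and the other two are empty. Find out by nudging them which one is the full one, then slide it along the bench into the chill dock, up the ramp and between the rails, until it sits fully home against the back stop. The lids are only pushed on, so do not lift or tip any box, leave the two empty ones standing where they are (a nudge of a few centimetres does not matter), and do not disturb the dropper bottle, the timer or the forceps.

Things in the scene. Friction and masses are not known exactly. Their poses are not given: they have to be found in the camera images.
- box_a: closed white freezer box, 80 x 80 mm square and 53 mm tall (plain lift-off lid over the upper 33 mm), opaque; origin at the centre of its underside, x and y along its sides, z up. An empty box weighs about 0.1 kg, the full one about 0.7 kg; nothing outside tells which it is
- box_b: second freezer box, exactly like box_a
- box_c: third freezer box, exactly like box_a
- dock: chill dock, fixed: aluminium plate 124 mm wide, 4 mm thick, mouth at its own -x, boxes go in along its +x. Slippery ramp from bench (x -62 mm) up to the plate (x -46). Two slippery rails, 86 mm apart inside, 22 mm tall, from x -35 to the back stop, flared in front to 102 mm at x -57. Back stop's face at x +40, white housing behind it to x +90, 48 mm tall. Origin on the bench below the home point
- dock_home (a point): home point, 4 mm above the bench on top of the dock's plate: the centre of a box's underside is here when the box is fully home against the back stop; axes as the dock's
- dropper: small white dropper bottle with a pointed cap, 26 mm wide, 80 mm tall, bystander; origin at the centre of its underside
- timer: small white bench timer, 40 x 68 mm, 59 mm tall, bystander; origin at the centre of its underside
- forceps: steel forceps lying flat, 131 mm long, 10 mm high, bystander; origin at the centre of the underside

How it is judged:
By the outcome, as a careful person would: the job done as asked, in the order asked, and still so for the second after the job is handed in, with the robot touching nothing.
It also fails if it takes over 72 s, if anything falls off the work surface, if the arm or the gripper's body presses on something with over 40 N, if the wrist force passes 120 N, or if a joint passes its speed limit or range.

## Working session

There is one attempt and no reset: what is moved stays moved. The work goes in short steps, Python scripts to look and compute and a tool call to move; the robot and the scene stay as the last step left them, time stands still between calls to the robot, and variables do not carry over. Pictures are saved under pics/ and viewed, at most 10 in all, crops included, and the job is handed in when it is done.

Besides the shell and the picture viewer there is one more tool, called after "Emit:" by a JSON object that holds its "fn" and its "kwargs". apply_moves: Moves the arm, as the interface text tells. Its arguments: {"type":"object","properties":{"plan":{"type":"array","items":{"type":"array"}},"newtons":{"type":"number"}},"required":["plan"]}

```bash
mkdir -p pics; cat > h.py <<'E'
import numpy as np, cv2
from workcell import sensors, imaging, sign_off, arm
from scipy.spatial.transform import Rotation as R
def pts(name,d,p):
    """world points for each pixel from depth"""
    K=np.array(p['intrinsics']);v,u=np.indices(d.shape)
    x=(u-K[0,2])/K[0,0]*d;y=(v-K[1,2])/K[1,1]*d
    P=np.stack([x,-y,-d],-1)
    A=np.array(p['attitude']);A=A if A.shape==(3,3) else R.from_rotvec(A).as_matrix()
    return P@A.T+np.array(p['origin'])
E
python3 - <<'E'
from h import *
for n in ('top','side'):
    im,d=imaging.camera(n);p=imaging.camera_params(n);print(n,p)
    cv2.imwrite(f'pics/{n}0.png',im);np.savez(f'{n}0.npz',im=im,d=d)
    P=pts(n,d,p);print(P[200:220:10,100:500:100].round().tolist())
print(sensors.get_obs())
E
```

```text
top {'intrinsics': array([[441.44826641,   0.        , 280.57284267],
       [  0.        , 441.44826641, 210.64200171],
       [  0.        ,   0.        ,   1.        ]]), 'origin': array([ 479.22750788,  -54.28282363, 1087.19911741]), 'attitude': array([ 0.12005357, -0.10081865, -1.55064729])}
[[[653.0, 413.0, 2.0], [622.0, 120.0, 214.0], [661.0, -87.0, 2.0], [665.0, -336.0, -1.0]], [[628.0, 412.0, -1.0], [630.0, 159.0, 14.0], [635.0, -88.0, 3.0], [640.0, -335.0, 1.0]]]
side {'intrinsics': array([[409.70810141,   0.        , 274.04538191],
       [  0.        , 409.70810141, 210.02410354],
       [  0.        ,   0.        ,   1.        ]]), 'origin': array([ 357.64397604, -456.56590588,  743.13211398]), 'attitude': array([ 0.582348  , -0.16598207, -0.56708501])}
[[[321.0, 213.0, -6.0], [499.0, 51.0, 44.0], [695.0, -38.0, -5.0], [881.0, -162.0, -4.0]], [[311.0, 183.0, -2.0], [490.0, 42.0, 25.0], [678.0, -62.0, -1.0], [861.0, -183.0, -1.0]]]
{'time': 0.1, 'joint_pos': array([-1.28562140e+00,  2.59154161e-01,  2.08617871e-02,  1.33368322e+00,
        1.44664225e-06,  1.41822346e+00]), 'joint_velocities': array([ 8.20945850e-04,  1.51399382e-03,  1.57734463e-03, -8.08743410e-05,
       -1.30729812e-03, -1.94295234e-04]), 'effort': array([ 5.09289152e-03, -5.56696451e+01,  3.45070803e+01,  1.16698365e-02,
       -1.57602126e-04, -3.14154420e-05]), 'ee_pos': array([ 233.09533404, -497.93167584,  249.72617442]), 'ee_rot': array([-3.06549365e+00, -6.81880142e-01,  1.20413248e-04]), 'wrist_force': array([-0.67421723,  1.25826147, -0.32020893]), 'ft_torque': array([-0.02230878, -0.04183334,  0.01137587]), 'grip_force': 0.0, 'width': 0.9997008536837846}
```

View pics/top0.png

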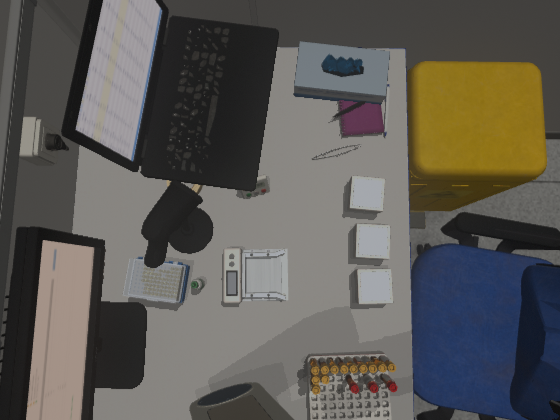

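View pics/side0.png

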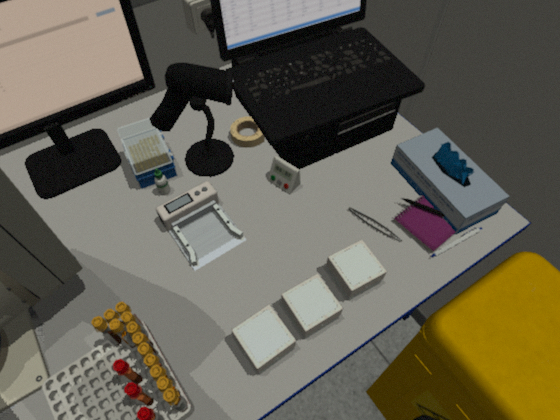

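The top view shows the boxes at about (367,194), (373,241) and (375,286). The dock is at (256,275) with its mouth facing right. The timer is at (256,188), the dropper at (196,285) and the forceps at (337,152). The side view agrees with this. Next I'll measure positions.

```bash
python3 - <<'E'
from h import *
for n,rois in (('top',dict(A=(345,172,390,215),B=(350,218,395,262),C=(350,264,398,309),dock=(218,244,292,306),timer=(236,174,272,202),drop=(188,274,206,296),forc=(308,140,364,164),rack=(300,350,400,420))),
  ('side',dict(A=(325,238,390,296),B=(278,272,345,336),C=(230,303,298,372),dock=(150,178,250,270),timer=(262,150,305,195),drop=(150,165,172,196),forc=(343,200,405,245),rack=(40,300,195,420)))):
    z=np.load(n+'0.npz');im,d=z['im'],z['d'];p=imaging.camera_params(n);P=pts(n,d,p)
    for k,(a,b,c,e) in rois.items():
        Q=P[b:e,a:c].reshape(-1,3);ok=d[b:e,a:c].ravel()>0;Q=Q[ok]
        if k in 'ABC': lo,hi=44,62
        elif k=='dock': lo,hi=38,60
        elif k=='forc': lo,hi=6,20
        else: lo,hi=12,120
        S=Q[(Q[:,2]>lo)&(Q[:,2]<hi)]
        if len(S)<10: print(n,k,len(S));continue
        r=cv2.minAreaRect(S[:,:2].astype(np.float32))
        print(n,k,len(S),'rect',np.round(r[0]),np.round(r[1]),round(r[2],1),'med',np.median(S,0).round(),'min',S.min(0).round(),'max',S.max(0).round())
        if k=='dock':
            S=Q[(Q[:,2]>17)&(Q[:,2]<30)];r=cv2.minAreaRect(S[:,:2].astype(np.float32));print('  rails',r,len(S))
    b=P[(abs(P[...,2])<8)&(d>0)];print('bench z',np.median(b[:,2]))
    # project tcp
    K=np.array(p['intrinsics']);A=R.from_rotvec(p['attitude']).as_matrix();q=A.T@(np.array([233,-498,250])-p['origin']);print('tcp px',K[0,0]*q[0]/-q[2]+K[0,2],K[1,1]*-q[1]/-q[2]+K[1,2])
    big=cv2.resize(im[170:310,180:400],None,fx=3.6,fy=3.6,interpolation=2) if n=='top' else cv2.resize(im[140:380,130:420],None,fx=2.5,fy=2.5)
    cv2.imwrite(f'pics/{n}crop.png',cv2.convertScaleAbs(big,alpha=1.2,beta=0))
E
```

```text
top A 1142 rect [ 672. -244.] [81. 81.] 85.2 med [ 671. -244.   54.] min [ 630. -286.   45.] max [ 715. -202.   60.]
top B 1179 rect [ 559. -256.] [80. 80.] 88.1 med [ 558. -255.   53.] min [ 518. -296.   44.] max [ 600. -215.   59.]
top C 1227 rect [ 455. -260.] [80. 81.] 1.3 med [ 454. -259.   53.] min [ 415. -300.   44.] max [ 496. -219.   60.]
top dock 984 rect [474.  72.] [126.  41.] 1.8 med [473.  71.  48.] min [411.  50.  40.] max [536.  94.  55.]
  rails ((475.30743408203125, -0.2930259704589844), (122.9964370727539, 104.54134368896484), 1.6539448499679565) 474
top timer 264 rect [689.  26.] [34. 68.] 17.0 med [687.  12.  31.] min [666.  -8.  12.] max [714.  57.  63.]
top drop 123 rect [451. 154.] [24. 24.] 1.1 med [451. 150.  48.] min [439. 142.  14.] max [462. 166.  83.]
top forc 72 rect [ 788. -180.] [128.  48.] 90.0 med [ 782. -171.    9.] min [ 764. -244.    6.] max [ 812. -116.   13.]
top rack 4497 rect [ 223. -203.] [151. 185.] 3.3 med [ 218. -203.   28.] min [ 152. -298.   12.] max [ 303. -107.  120.]
bench z 0.32039424307231457
tcp px 531.6685084733904 417.1265083103
[... 417 characters left out ...]
.  65.  45.] min [411.  44.  38.] max [539. 159.  56.]
  rails ((474.34356689453125, 64.21973419189453), (126.37031555175781, 243.1312255859375), 2.19142746925354) 807
side timer 1025 rect [706.  41.] [78. 97.] 20.4 med [699.  28.  40.] min [668. -14.  12.] max [752. 100.  83.]
side drop 450 rect [459. 159.] [49. 56.] 80.9 med [454. 155.  39.] min [435. 136.  12.] max [490. 185.  76.]
side forc 150 rect [ 802. -182.] [ 77. 120.] 62.2 med [ 834. -199.    9.] min [ 766. -221.    6.] max [ 873. -121.   18.]
side rack 8133 rect [ 225. -168.] [167. 270.] 52.5 med [ 219. -183.   27.] min [ 106. -296.   12.] max [303. -19. 120.]
bench z -2.2669313154136717
tcp px 183.7194719631351 634.4437039841862
```

View pics/topcrop.png

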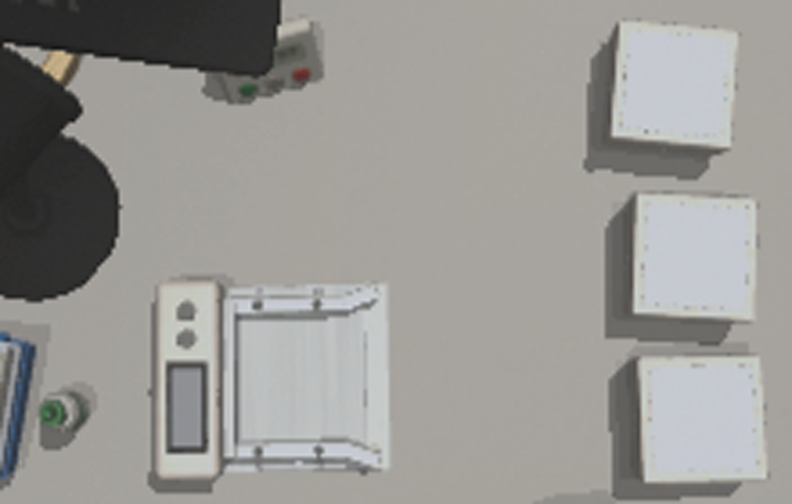

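The crop confirms it: the housing is on the left (+y), the mouth faces −y, and the axis is turned about 1.8°. Box centres are about A (671,-246), B (559,-258), C (455,-262), and dock home is about (474,3). I'll start by going behind C with the fingers half open as a two-point pusher.

Emit:
{"fn": "apply_moves", "kwargs": {"plan": [[0,[222,148,0],10.8],[0,[222,148,0],10.8],[0,[222,148,0],10.8],[0,[222,148,0],10.8],[0,[222,148,0],10.8],[0,[222,148,0],10.8],[0,[222,148,0],10.8],[0,[222,148,0],10.8],[0,[222,148,0],10.8],[0,[222,148,0],10.8],[0,[222,148,0],10.8]], "newtons": 40}}

```text
time: 1.02
ee_pos: [455.1, -350.0, 250.0]
ee_rot: [-2.227, -2.215, 0.0]
wrist_force: [0.1, -0.0, 0.2]
width: 0.499
grip_force: 0.0
```

```bash
python3 - <<'E'
from h import *
n='top';o=sensors.get_obs();im,d=imaging.camera(n);p=imaging.camera_params(n);cv2.imwrite('pics/top1.png',im)
P0=pts(n,np.load('top0.npz')['d'],p)
for c in (408,415,425,440,470): print(c,[P0[r,c].round().tolist() for r in (120,170,190,240,290)])
E
```

```text
408 [[899.0, -381.0, -73.0], [742.0, -358.0, -2.0], [691.0, -357.0, -2.0], [566.0, -354.0, 1.0], [445.0, -351.0, 1.0]]
415 [[888.0, -391.0, -41.0], [755.0, -391.0, -54.0], [743.0, -453.0, -268.0], [626.0, -590.0, -753.0], [436.0, -447.0, -275.0]]
425 [[885.0, -414.0, -32.0], [753.0, -414.0, -42.0], [745.0, -487.0, -277.0], [626.0, -629.0, -743.0], [437.0, -473.0, -262.0]]
440 [[886.0, -454.0, -34.0], [751.0, -450.0, -35.0], [743.0, -528.0, -260.0], [628.0, -692.0, -749.0], [439.0, -512.0, -243.0]]
470 [[887.0, -532.0, -32.0], [754.0, -530.0, -40.0], [745.0, -622.0, -265.0], [593.0, -632.0, -305.0], [440.0, -600.0, -242.0]]
```

View pics/top1.png

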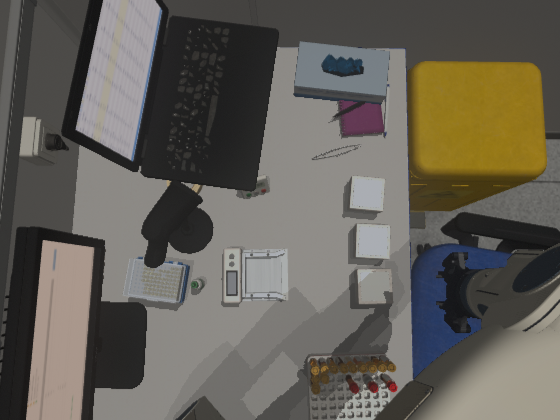

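The gripper now shows at about (455,293), behind box C, and everything beyond the bench edge is below bench height. I'll descend and nudge C.

Emit:
{"fn": "apply_moves", "kwargs": {"plan": [[0,[0,0,-225],0],[0,[0,0,-225],0],[0,[0,0,-225],0],[0,[0,0,-225],0],[0,[0,0,-225],0],[0,[0,0,-225],0],[0,[0,15,-225],0],[0,[0,20,-225],0],[0,[0,23,-225],0],[0,[0,26,-225],0]]}}

```text
time: 1.9
ee_pos: [456.0, -324.3, 27.1]
ee_rot: [2.222, 2.216, 0.0]
wrist_force: [0.7, -0.3, 1.0]
width: 0.497
grip_force: 0.0
```

Emit:
{"fn": "apply_moves", "kwargs": {"plan": [[0,[0,2,0],0],[0,[0,4,0],0]]}}

```text
time: 2.07
ee_pos: [455.8, -320.4, 26.6]
ee_rot: [2.222, 2.217, 0.0]
wrist_force: [1.0, -0.6, -0.0]
width: 0.501
grip_force: 0.0
```

Emit:
{"fn": "apply_moves", "kwargs": {"plan": [[0,[0,2,0],0],[0,[0,4,0],0]]}}

```text
time: 2.23
ee_pos: [455.4, -316.2, 25.8]
ee_rot: [2.223, 2.218, 0.0]
wrist_force: [-0.5, 0.3, 0.4]
width: 0.499
grip_force: 0.0
```

Emit:
{"fn": "apply_moves", "kwargs": {"plan": [[0,[0,2,0],0],[0,[0,4,0],0]]}}

```text
time: 2.4
ee_pos: [455.2, -312.1, 25.3]
ee_rot: [2.224, 2.219, -0.0]
wrist_force: [-0.1, -1.3, -0.4]
width: 0.495
grip_force: 0.0
```

Emit:
{"fn": "apply_moves", "kwargs": {"plan": [[0,[0,2,0],0],[0,[0,4,0],0]]}}

```text
time: 2.57
ee_pos: [455.2, -308.1, 25.3]
ee_rot: [2.224, 2.219, -0.0]
wrist_force: [0.1, -1.4, 0.7]
width: 0.5
grip_force: 0.0
```

Emit:
{"fn": "apply_moves", "kwargs": {"plan": [[0,[0,2,0],0],[0,[0,4,0],0]]}}

```text
time: 2.73
ee_pos: [455.2, -304.0, 25.3]
ee_rot: [2.224, 2.219, -0.0]
wrist_force: [-0.5, -1.4, 0.9]
width: 0.5
grip_force: 0.0
```

Emit:
{"fn": "apply_moves", "kwargs": {"plan": [[0,[0,2,0],0],[0,[0,4,0],0]]}}

```text
time: 2.9
ee_pos: [455.2, -299.9, 25.2]
ee_rot: [-2.224, -2.219, -0.0]
wrist_force: [-0.1, 0.2, 0.7]
width: 0.501
grip_force: 0.0
```

Emit:
{"fn": "apply_moves", "kwargs": {"plan": [[0,[0,2,0],0]]}}

```text
time: 2.98
ee_pos: [455.1, -297.9, 25.3]
ee_rot: [-2.224, -2.219, 0.0]
wrist_force: [-0.4, -0.5, -1.0]
width: 0.502
grip_force: 0.0
```

Emit:
{"fn": "apply_moves", "kwargs": {"plan": [[0,[0,2,0],0]]}}

```text
time: 3.07
ee_pos: [455.2, -295.9, 25.3]
ee_rot: [-2.224, -2.219, -0.0]
wrist_force: [-0.0, 0.1, 0.8]
width: 0.499
grip_force: 0.0
```

Emit:
{"fn": "apply_moves", "kwargs": {"plan": [[0,[0,2,0],0]]}}

```text
time: 3.15
ee_pos: [455.1, -293.9, 25.3]
ee_rot: [-2.224, -2.219, -0.0]
wrist_force: [-0.5, -1.1, 0.5]
width: 0.498
grip_force: 0.0
```

Emit:
{"fn": "apply_moves", "kwargs": {"plan": [[0,[0,2,0],0]]}}

```text
time: 3.23
ee_pos: [455.2, -291.9, 25.3]
ee_rot: [-2.224, -2.219, -0.0]
wrist_force: [-0.4, -0.8, -0.1]
width: 0.501
grip_force: 0.0
```

```bash
cat >> h.py <<'E'
ROI=dict(A=(345,172,390,215),B=(350,218,395,262),C=(350,264,398,309))
def boxes(d,rois=ROI):
    P=pts('top',d,imaging.camera_params('top'))
    for k,(a,b,c,e) in rois.items():
        Q=P[b:e,a:c].reshape(-1,3);S=Q[(Q[:,2]>44)&(Q[:,2]<62)]
        r=cv2.minAreaRect(S[:,:2].astype(np.float32));print(k,len(S),np.round(r[0],1),np.round(r[1]),round(r[2],1))
E
python3 - <<'E'
from h import *
im,d=imaging.camera('top');cv2.imwrite('pics/top2.png',im);boxes(d,dict(C=(320,255,376,310)))
E
```

```text
C 1078 [ 470.8 -229.5] [ 65. 110.] 89.1
```

Emit:
{"fn": "apply_moves", "kwargs": {"plan": [[0,[0,-36,0],0],[0,[0,-40,0],0],[0,[40,-40,0],0],[0,[80,-40,0],0],[0,[104,-40,0],0],[0,[104,-32,0],0],[0,[104,-29,0],0],[0,[104,-26,0],0],[0,[104,-24,0],0]]}}

```text
time: 4.03
ee_pos: [558.2, -315.5, 25.2]
ee_rot: [-2.223, -2.218, 0.0]
wrist_force: [-1.3, 0.4, -0.7]
width: 0.501
grip_force: 0.0
```

Emit:
{"fn": "apply_moves", "kwargs": {"plan": [[0,[0,2,0],0],[0,[0,4,0],0]]}}

```text
time: 4.2
ee_pos: [558.5, -312.2, 25.6]
ee_rot: [2.224, 2.218, -0.0]
wrist_force: [0.1, -0.8, -0.1]
width: 0.5
grip_force: 0.0
```

Emit:
{"fn": "apply_moves", "kwargs": {"plan": [[0,[0,2,0],0],[0,[0,4,0],0]]}}

```text
time: 4.37
ee_pos: [559.0, -308.3, 25.6]
ee_rot: [2.224, 2.218, -0.0]
wrist_force: [-0.2, -0.7, 0.5]
width: 0.5
grip_force: 0.0
```

Emit:
{"fn": "apply_moves", "kwargs": {"plan": [[0,[0,2,0],0],[0,[0,4,0],0]]}}

```text
time: 4.53
ee_pos: [559.1, -304.2, 25.4]
ee_rot: [2.224, 2.219, -0.0]
wrist_force: [-0.3, 0.0, -0.0]
width: 0.501
grip_force: 0.0
```

Emit:
{"fn": "apply_moves", "kwargs": {"plan": [[0,[0,2,0],0]]}}

```text
time: 4.62
ee_pos: [559.1, -302.1, 25.4]
ee_rot: [2.224, 2.219, -0.0]
wrist_force: [-0.6, -0.4, 0.6]
width: 0.5
grip_force: 0.0
```

Emit:
{"fn": "apply_moves", "kwargs": {"plan": [[0,[0,2,0],0]]}}

```text
time: 4.7
ee_pos: [559.2, -300.0, 25.3]
ee_rot: [2.224, 2.219, -0.0]
wrist_force: [-0.4, -0.9, 0.9]
width: 0.502
grip_force: 0.0
```

Emit:
{"fn": "apply_moves", "kwargs": {"plan": [[0,[0,2,0],0]]}}

```text
time: 4.78
ee_pos: [559.2, -298.0, 25.3]
ee_rot: [2.224, 2.219, -0.0]
wrist_force: [-0.6, -1.1, 0.9]
width: 0.499
grip_force: 0.0
```

Emit:
{"fn": "apply_moves", "kwargs": {"plan": [[0,[0,2,0],0]]}}

```text
time: 4.87
ee_pos: [559.2, -295.9, 25.3]
ee_rot: [-2.224, -2.219, 0.0]
wrist_force: [-0.1, -0.7, -0.0]
width: 0.505
grip_force: 0.0
```

Emit:
{"fn": "apply_moves", "kwargs": {"plan": [[0,[0,2,0],0]]}}

```text
time: 4.95
ee_pos: [559.2, -293.9, 25.3]
ee_rot: [2.224, 2.219, -0.0]
wrist_force: [-0.8, -0.5, 0.5]
width: 0.499
grip_force: 0.0
```

Emit:
{"fn": "apply_moves", "kwargs": {"plan": [[0,[0,2,0],0]]}}

```text
time: 5.03
ee_pos: [559.2, -291.9, 25.3]
ee_rot: [2.224, 2.219, -0.0]
wrist_force: [0.5, -0.7, 0.2]
width: 0.5
grip_force: 0.0
```

B and C feel the same (about 0.7 N), so I'll test A.

Emit:
{"fn": "apply_moves", "kwargs": {"plan": [[0,[0,-36,0],0],[0,[36,-38,0],-0.7],[0,[72,-38,0],-0.7],[0,[108,-36,0],-0.7],[0,[113,-28,0],-0.7],[0,[113,-20,0],-0.7],[0,[113,-15,0],-0.7],[0,[113,-12,0],-0.7],[0,[113,-10,0],-0.7]]}}

```text
time: 5.78
ee_pos: [671.1, -301.5, 25.6]
ee_rot: [-2.303, -2.136, 0.0]
wrist_force: [-0.5, 0.0, 0.6]
width: 0.5
grip_force: 0.0
```

Emit:
{"fn": "apply_moves", "kwargs": {"plan": [[0,[0,2,0],0],[0,[0,4,0],0]]}}

```text
time: 5.95
ee_pos: [671.7, -298.6, 25.9]
ee_rot: [2.304, 2.135, -0.0]
wrist_force: [-0.1, -3.5, 0.0]
width: 0.499
grip_force: 0.0
```

Emit:
{"fn": "apply_moves", "kwargs": {"plan": [[0,[0,2,0],0],[0,[0,4,0],0]]}}

```text
time: 6.12
ee_pos: [672.0, -295.1, 25.9]
ee_rot: [2.303, 2.134, -0.001]
wrist_force: [-0.9, -4.8, 2.4]
width: 0.501
grip_force: 0.0
```

Emit:
{"fn": "apply_moves", "kwargs": {"plan": [[0,[0,2,0],0]]}}

```text
time: 6.2
ee_pos: [672.2, -293.0, 25.8]
ee_rot: [2.303, 2.134, -0.001]
wrist_force: [-0.5, -5.0, 1.9]
width: 0.499
grip_force: 0.0
```

Emit:
{"fn": "apply_moves", "kwargs": {"plan": [[0,[0,2,0],0]]}}

```text
time: 6.28
ee_pos: [672.3, -290.9, 25.8]
ee_rot: [2.303, 2.134, -0.0]
wrist_force: [-0.5, -5.2, 2.9]
width: 0.5
grip_force: 0.0
```

Emit:
{"fn": "apply_moves", "kwargs": {"plan": [[0,[0,2,0],0]]}}

```text
time: 6.37
ee_pos: [672.3, -289.0, 25.8]
ee_rot: [2.303, 2.134, -0.0]
wrist_force: [-0.0, -4.9, 2.4]
width: 0.502
grip_force: 0.0
```

Emit:
{"fn": "apply_moves", "kwargs": {"plan": [[0,[0,2,0],0]]}}

```text
time: 6.45
ee_pos: [672.3, -286.9, 25.8]
ee_rot: [2.303, 2.134, -0.0]
wrist_force: [-0.1, -5.5, 1.8]
width: 0.504
grip_force: 0.0
```

Emit:
{"fn": "apply_moves", "kwargs": {"plan": [[0,[0,2,0],0]]}}

```text
time: 6.53
ee_pos: [672.4, -284.9, 25.8]
ee_rot: [2.303, 2.134, -0.0]
wrist_force: [0.3, -4.4, 1.2]
width: 0.498
grip_force: 0.0
```

Emit:
{"fn": "apply_moves", "kwargs": {"plan": [[0,[0,2,0],0]]}}

```text
time: 6.62
ee_pos: [672.4, -282.9, 25.8]
ee_rot: [2.303, 2.134, -0.0]
wrist_force: [0.2, -5.5, 1.1]
width: 0.497
grip_force: 0.0
```

A reads about 5 N against about 0.7 N for the others, so A is the full one. I'll push it +y clear of the row while squaring it to the dock's heading.

Emit:
{"fn": "apply_moves", "kwargs": {"plan": [[0,[0,5,0],0.05],[0,[0,13,0],0.15],[0,[0,21,0],0.3],[0,[0,29,0],0.45],[0,[0,37,0],0.6],[0,[0,45,0],0.75],[0,[0,53,0],0.9],[0,[0,61,0],1.0],[0,[0,69,0],1.0],[0,[0,77,0],1.0],[0,[0,84,0],1.0],[0,[0,88,0],1.0]]}}

```text
time: 7.62
ee_pos: [672.2, -193.5, 25.6]
ee_rot: [2.188, 2.254, -0.0]
wrist_force: [-0.4, -5.8, 3.3]
width: 0.502
grip_force: 0.0
```

Emit:
{"fn": "apply_moves", "kwargs": {"plan": [[0,[0,6,0],0],[0,[0,6,0],0],[0,[0,-15,0],0],[0,[0,-40,0],0],[0,[0,-40,80],0],[0,[0,-40,80],0]]}}

```text
time: 8.12
ee_pos: [670.5, -234.4, 103.3]
ee_rot: [-2.185, -2.248, 0.002]
wrist_force: [1.3, -0.7, 0.5]
width: 0.503
grip_force: 0.0
```

```bash
python3 - <<'E'
from h import *
im,d=imaging.camera('top');cv2.imwrite('pics/top3.png',im)
boxes(d,dict(A=(295,165,345,225)))
im2,d2=imaging.camera('side')
P=pts('side',d2,imaging.camera_params('side'));cv2.imwrite('pics/side3.png',im2)
S=P[(P[...,2]>44)&(P[...,2]<56)&(P[...,1]>-195)&(P[...,1]<-70)&(P[...,0]>600)&(P[...,0]<740)];print(cv2.minAreaRect(S[:,:2].astype(np.float32)),len(S))
E
```

```text
A 1122 [ 666.6 -132.4] [81. 79.] 0.8
((668.7054443359375, -137.205078125), (81.39006805419922, 80.3023452758789), 2.0350441932678223) 1341
```

View pics/top3.png

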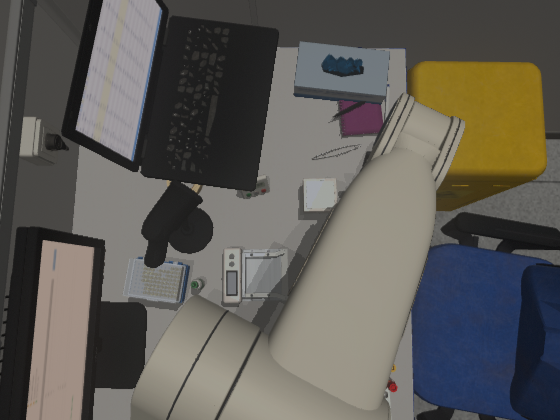

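A now sits at about (668,-135), square to the dock, with image centre (320,194) and B and C still in their row. I'll go round to its +x side with the jaws turned 90°.

Emit:
{"fn": "apply_moves", "kwargs": {"plan": [[0,[15,40,10],1.2],[0,[40,75,10],2.4],[0,[66,99,10],3.6],[0,[66,99,10],4.8],[0,[66,99,10],6.0],[0,[66,99,10],7.2],[0,[66,99,10],8.4],[0,[66,99,10],9.6],[0,[66,99,10],10.8],[0,[66,99,10],12],[0,[66,99,10],13.2],[0,[66,99,10],14.4]]}}

```text
time: 9.22
ee_pos: [737.9, -134.4, 114.6]
ee_rot: [-0.054, -3.14, -0.002]
wrist_force: [0.9, -0.4, -0.3]
width: 0.502
grip_force: 0.0
```

Emit:
{"fn": "apply_moves", "kwargs": {"plan": [[0,[0,0,-30],0.7],[0,[0,0,-60],0.7],[0,[0,0,-90],0.7],[0,[0,0,-90],0.7],[0,[0,0,-90],0.7]]}}

```text
time: 9.63
ee_pos: [737.2, -134.5, 23.8]
ee_rot: [0.051, -3.138, -0.003]
wrist_force: [-0.3, -0.4, 1.4]
width: 0.501
grip_force: 0.0
```

Emit:
{"fn": "apply_moves", "kwargs": {"plan": [[0,[-10,0,0],0],[0,[-16,0,0],0],[0,[-22,0,0],0],[0,[-30,0,0],0],[0,[-39,0,0],0],[0,[-48,0,0],0],[0,[-57,0,0],0],[0,[-66,0,0],0],[0,[-75,0,0],0],[0,[-84,0,0],0],[0,[-93,0,0],0],[0,[-100,0,0],0]]}}

```text
time: 10.63
ee_pos: [638.4, -135.3, 26.8]
ee_rot: [-0.05, 3.138, -0.001]
wrist_force: [5.4, -1.5, 3.0]
width: 0.498
grip_force: 0.0
```

```bash
python3 - <<'E'
from h import *
im,d=imaging.camera('top')
im2,d2=imaging.camera('side')
for n,dd in (('top',d),('side',d2)):
    P=pts(n,dd,imaging.camera_params(n));cv2.imwrite(f'pics/{n}4.png',im if n=='top' else im2)
    S=P[(P[...,2]>44)&(P[...,2]<59)&(P[...,1]>-192)&(P[...,1]<-70)&(P[...,0]>480)&(P[...,0]<620)&(dd>0)];print(n,cv2.minAreaRect(S[:,:2].astype(np.float32)),len(S))
E
```

```text
top ((0.0, 0.0), (0.0, 0.0), 0.0) 0
side ((582.9763793945312, -137.934326171875), (76.37763214111328, 81.43460845947266), 2.3268651962280273) 1460
```

View pics/side4.png

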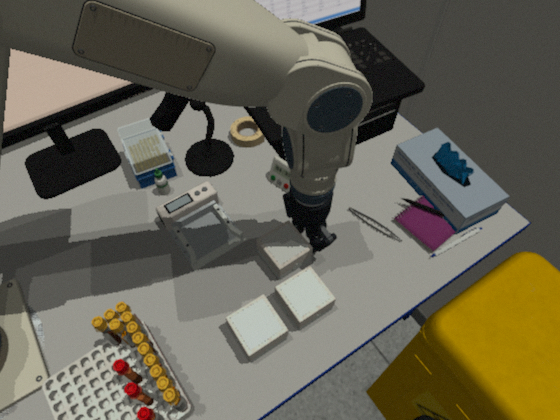

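The box at about (285,250) follows the pusher squarely. I'll keep pushing to the dock axis, then back off.

Emit:
{"fn": "apply_moves", "kwargs": {"plan": [[0,[-8,0,0],0],[0,[-17,0,0],0],[0,[-26,0,0],0],[0,[-35,0,0],0],[0,[-44,0,0],0],[0,[-53,0,0],0],[0,[-62,0,0],0],[0,[-71,0,0],0],[0,[-80,0,0],0],[0,[-89,0,0],0],[0,[-98,0,0],0],[0,[-103,0,0],0]]}}

```text
time: 11.73
ee_pos: [534.8, -135.2, 25.6]
ee_rot: [-0.05, 3.14, -0.0]
wrist_force: [4.7, 0.7, 1.9]
width: 0.498
grip_force: 0.0
```

Emit:
{"fn": "apply_moves", "kwargs": {"plan": [[0,[-2,0,0],0],[0,[-2,0,0],0],[0,[15,0,0],0],[0,[35,0,0],0],[0,[35,0,40],0],[0,[35,0,80],0],[0,[70,-30,100],0],[0,[110,-30,100],-1.2],[0,[140,-30,100],-2.4],[0,[140,-30,100],-3.6]]}}

```text
time: 12.57
ee_pos: [679.6, -165.8, 123.8]
ee_rot: [0.545, 3.093, -0.0]
wrist_force: [-2.8, 0.7, -0.1]
width: 0.499
grip_force: 0.0
```

```bash
cat > m.py <<'E'
from h import *
import sys
im,d=imaging.camera('top')
im2,d2=imaging.camera('side')
for n,dd,i in (('top',d,im),('side',d2,im2)):
    P=pts(n,dd,imaging.camera_params(n));cv2.imwrite(f'pics/{n}{sys.argv[1]}.png',i)
    m=dd>0
    def rect(x0,x1,y0,y1,z0=44,z1=59):
        S=P[m&(P[...,2]>z0)&(P[...,2]<z1)&(P[...,1]>y0)&(P[...,1]<y1)&(P[...,0]>x0)&(P[...,0]<x1)]
        return [np.round(v,1).tolist() for v in cv2.minAreaRect(S[:,:2].astype(np.float32))]+[len(S)] if len(S)>9 else None
    print(n,'A',rect(415,545,-192,-70),'housing',rect(400,550,30,110,40))
    for s,(x0,x1) in (('railL',(405,440)),('railR',(505,545))):
        S=P[m&(P[...,2]>16)&(P[...,2]<30)&(P[...,1]>-28)&(P[...,1]<36)&(P[...,0]>x0)&(P[...,0]<x1)]
        if len(S)>9: print(' ',s,np.median(S,0).round(1),len(S),np.polyfit(S[:,1],S[:,0],1).round(3))
E
python3 m.py 5
```

```text
top A None housing [[473.7, 71.9], [125.5, 40.9], 1.8, 977]
  railR [523.7  17.3  22.2] 60 [-6.40000e-02  5.24202e+02]
side A [[480.9, -137.5], [80.3, 80.4], 1.6, 1724] housing [[475.3, 67.3], [128.0, 43.7], 1.8, 991]
  railL [429.1   3.2  19.2] 134 [-2.60000e-02  4.29323e+02]
  railR [525.    3.3  19.6] 126 [-3.00000e-02  5.25083e+02]
```

The side view puts A at (480.9,-137.5) at 1.6°. The dock axis there is about x=481.8, so A is well aligned. There are only about 24 mm between A and C, too little for the pusher, so I'll hold A lightly by its ±x sides and slide it forward a few centimetres along the bench first.

Emit:
{"fn": "apply_moves", "kwargs": {"plan": [[1,[-40,30,0],-1.2],[1,[-80,30,0],-2.4],[1,[-120,30,0],-3.6],[1,[-160,30,0],-4.8],[1,[-193,30,0],-6.0],[1,[-193,30,0],-7.2],[1,[-193,30,0],-8.4],[1,[-193,30,0],-9.6],[1,[-193,30,0],-10.8],[1,[-193,30,0],-11.4],[1,[-193,30,0],-11.4]], "newtons": 20}}

```text
time: 13.58
ee_pos: [480.7, -134.7, 125.2]
ee_rot: [-2.181, -2.259, 0.001]
wrist_force: [1.0, -0.1, -0.3]
width: 1.002
grip_force: 0.0
```

```bash
python3 - <<'E'
from h import *
o=sensors.get_obs();im,d=imaging.camera('wrist');p=imaging.camera_params('wrist');cv2.imwrite('pics/wrist6.png',im)
T=np.array(p['T_tool_cam']);K=np.array(p['intrinsics']);v,u=np.indices(d.shape)
P=np.stack([(u-K[0,2])/K[0,0]*d,-(v-K[1,2])/K[1,1]*d,-d],-1)@T[:3,:3].T+T[:3,3]
W=P@R.from_rotvec(o['ee_rot']).as_matrix().T+o['ee_pos']
print(o['ee_pos'].round(1),o['ee_rot'].round(3),T.round(2).tolist())
for nm,x0,x1,y0,y1 in (('A',425,540,-188,-80),('C',405,510,-300,-190)):
    S=W[(d>0)&(W[...,2]>46)&(W[...,2]<58)&(W[...,0]>x0)&(W[...,0]<x1)&(W[...,1]>y0)&(W[...,1]<y1)]
    if len(S)>9: print(nm,cv2.minAreaRect(S[:,:2].astype(np.float32)),len(S),np.median(S,0),S.min(0),S.max(0))
E
python3 m.py 6
```

```text
[ 480.7 -134.7  125.2] [-2.181e+00 -2.259e+00  1.000e-03] [[-0.0, 0.97, 0.26, 65.04], [1.0, 0.0, 0.0, -1.2], [-0.0, 0.26, -0.97, -124.94], [0.0, 0.0, 0.0, 1.0]]
A ((477.8960266113281, -134.55154418945312), (80.1235580444336, 80.22850036621094), 1.824163794517517) 19361 [ 477.91518611 -130.60112938   54.54911208] [ 436.74213002 -174.90008552   46.00367738] [518.83876126 -93.42720171  57.22568532]
C ((453.6810302734375, -218.81834411621094), (80.9821548461914, 43.89341735839844), 1.4327759742736816) 6773 [ 451.11039205 -211.44351266   54.33412208] [ 413.60962071 -241.61048456   46.00543164] [ 493.97569312 -197.37406102   57.18101085]
top A [[500.6, -95.9], [18.9, 45.6], 65.6, 108] housing [[473.6, 72.0], [125.6, 40.8], 1.9, 984]
  railL [427.8   3.1  22.2] 108 [-2.30000e-02  4.28443e+02]
  railR [524.    0.6  21.9] 116 [-4.70000e-02  5.23784e+02]
side A [[480.7, -137.2], [80.2, 80.6], 1.7, 1677] housing [[457.3, 66.1], [91.4, 43.6], 2.3, 705]
  railL [428.7   7.1  19.4] 113 [1.00000e-02 4.28795e+02]
```

View pics/wrist6.png

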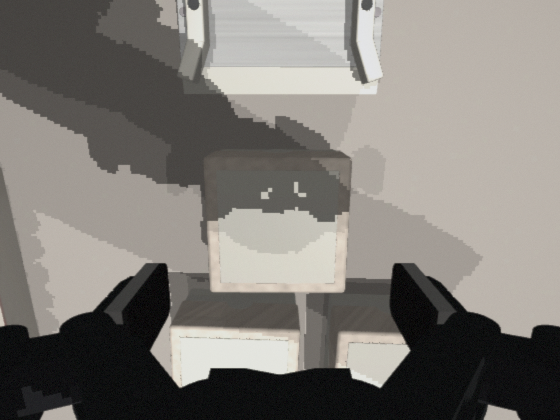

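The wrist view shows A square between the jaws: lid edges at u 210 to 345, finger edges at u 168 and 391, dock mouth ahead at v 90. I'll centre the jaws using the fingers seen in the same camera.

```bash
python3 - <<'E'
from h import *
im,d=imaging.camera('wrist');p=imaging.camera_params('wrist');K=np.array(p['intrinsics']);print(K[0],K[1])
g=im.max(2)
for v in (268,275,285,295,310):
    r=np.where(g[v]<28)[0];L=r[r<250].max() if (r<250).any() else 0;Rr=r[r>310].min() if (r>310).any() else 0
    print(v,'finger',L,Rr,d[v,L-3],d[v,Rr+3],'lat mm',[round((u-K[0,2])/K[0,0]*d[v,w],1) for u,w in ((L,L-3),(Rr,Rr+3))])
x=lambda u,v:(u-K[0,2])/K[0,0]*d[v,int(u)]
for v in (230,250,270,280):
    row=(d[v]>0)&(abs(d[v]-d[v,278])<6);q=np.where(row)[0];print(v,'box',q.min(),q.max(),d[v,278],round((q.min()-K[0,2])/K[0,0]*d[v,278],1),round((q.max()+1-K[0,2])/K[0,0]*d[v,278],1))
E
```

```text
[368.69820392   0.         279.61514947] [  0.         368.69820392 207.47623319]
268 finger 166 394 134.82133 134.40216 lat mm [np.float64(-41.5), np.float64(41.7)]
275 finger 167 393 136.85391 135.04819 lat mm [np.float64(-41.8), np.float64(41.5)]
285 finger 167 392 136.78638 136.0874 lat mm [np.float64(-41.8), np.float64(41.5)]
295 finger 168 391 136.73553 137.39375 lat mm [np.float64(-41.4), np.float64(41.5)]
310 finger 168 391 137.21962 137.66742 lat mm [np.float64(-41.5), np.float64(41.6)]
230 box 205 346 205.25148 -41.5 37.5
250 box 206 345 208.4621 -41.6 37.5
270 box 207 344 211.58382 -41.7 37.5
280 box 208 343 213.04167 -41.4 37.2
```

Emit:
{"fn": "apply_moves", "kwargs": {"plan": [[1,[-1.5,0,-30],0],[1,[-1.5,0,-48],0],[1,[-1.5,0,-52],0],[1,[-1.5,0,-55],0],[1,[-1.5,0,-57],0],[1,[-1.5,0,-59],0]]}}

```text
time: 14.28
ee_pos: [481.2, -135.4, 67.0]
ee_rot: [2.182, 2.259, 0.001]
wrist_force: [1.2, -0.1, -0.8]
width: 1.002
grip_force: 0.0
```

Emit:
{"fn": "apply_moves", "kwargs": {"plan": [[1,[0,0,-2],0],[1,[0,0,-4],0],[1,[0,0,-6],0]]}}

```text
time: 14.53
ee_pos: [480.9, -135.3, 60.6]
ee_rot: [2.183, 2.258, 0.0]
wrist_force: [-1.1, 0.0, -0.3]
width: 0.999
grip_force: 0.0
```

Emit:
{"fn": "apply_moves", "kwargs": {"plan": [[1,[0,0,-2],0],[1,[0,0,-4],0]]}}

```text
time: 14.7
ee_pos: [480.7, -135.2, 56.3]
ee_rot: [2.183, 2.259, 0.0]
wrist_force: [-0.0, -0.4, -0.3]
width: 0.999
grip_force: 0.0
```

Emit:
{"fn": "apply_moves", "kwargs": {"plan": [[1,[0,0,-2],0],[1,[0,0,-4],0]]}}

```text
time: 14.87
ee_pos: [480.7, -135.1, 52.1]
ee_rot: [2.183, 2.259, -0.0]
wrist_force: [-0.1, 0.2, -0.7]
width: 1.003
grip_force: 0.0
```

Emit:
{"fn": "apply_moves", "kwargs": {"plan": [[1,[0,0,-2],0],[1,[0,0,-4],0],[1,[0,0,-6],0]]}}

```text
time: 15.12
ee_pos: [480.7, -135.1, 46.1]
ee_rot: [2.183, 2.259, -0.0]
wrist_force: [0.2, -0.5, -0.4]
width: 1.003
grip_force: 0.0
```

Emit:
{"fn": "apply_moves", "kwargs": {"plan": [[1,[0,0,-3],0],[1,[0,0,-6],0],[1,[0,0,-9],0]]}}

```text
time: 15.37
ee_pos: [480.7, -135.1, 37.0]
ee_rot: [-2.184, -2.259, 0.0]
wrist_force: [-0.9, 0.3, 0.7]
width: 1.002
grip_force: 0.0
```

Emit:
{"fn": "apply_moves", "kwargs": {"plan": [[1,[0,0,-4],0],[1,[0,0,-8],0],[1,[0,0,-10],0]]}}

```text
time: 15.62
ee_pos: [480.4, -135.0, 26.6]
ee_rot: [-2.183, -2.258, 0.0]
wrist_force: [0.4, -0.1, -0.1]
width: 1.0
grip_force: 0.0
```

The fingers straddle the box without touching it. I'll close gently, slide +y by 37 mm and release.

Emit:
{"fn": "apply_moves", "kwargs": {"plan": [[0.8,[0,0,0],0],[0.8,[0,0,0],0],[0.8,[0,0,0],0],[0.8,[0,0,0],0]], "newtons": 20}}

```text
time: 15.95
ee_pos: [480.5, -135.0, 27.0]
ee_rot: [-2.183, -2.258, 0.0]
wrist_force: [0.1, 0.9, -6.3]
width: 0.929
grip_force: 27.3
```

Emit:
{"fn": "apply_moves", "kwargs": {"plan": [[0.8,[0,4,0],0],[0.8,[0,10,0],0],[0.8,[0,17,0],0],[0.8,[0,24,0],0],[0.8,[0,31,0],0],[0.8,[0,37,0],0],[0.8,[0,37,0],0],[1,[0,37,0],0],[1,[0,37,0],0],[1,[0,37,0],0]]}}

```text
time: 16.78
ee_pos: [481.1, -98.4, 27.7]
ee_rot: [2.183, 2.258, 0.001]
wrist_force: [0.3, 0.5, -0.7]
width: 0.995
grip_force: 0.0
```

Emit:
{"fn": "apply_moves", "kwargs": {"plan": [[1,[0,0,20],0],[1,[0,0,50],0],[1,[0,0,80],0],[0.5,[0,-35,80],0],[0,[0,-67,80],0],[0,[0,-67,80],0],[0,[0,-67,80],0],[0,[0,-67,80],0]], "newtons": 40}}

```text
time: 17.45
ee_pos: [480.4, -165.3, 107.2]
ee_rot: [-2.184, -2.257, -0.0]
wrist_force: [-0.0, 0.4, -0.1]
width: 0.501
grip_force: 0.0
```

```bash
cat > w.py <<'E'
from h import *
import sys
o=sensors.get_obs();im,d=imaging.camera('wrist');p=imaging.camera_params('wrist');cv2.imwrite(f'pics/wrist{sys.argv[1]}.png',im)
T=np.array(p['T_tool_cam']);K=np.array(p['intrinsics']);v,u=np.indices(d.shape)
P=np.stack([(u-K[0,2])/K[0,0]*d,-(v-K[1,2])/K[1,1]*d,-d],-1)@T[:3,:3].T+T[:3,3]+[0,1.2,0]
W=P@R.from_rotvec(o['ee_rot']).as_matrix().T+o['ee_pos']
print(o['ee_pos'].round(1),o['ee_rot'].round(3))
def rect(nm,x0,x1,y0,y1,z0,z1):
    S=W[(d>0)&(W[...,2]>z0)&(W[...,2]<z1)&(W[...,0]>x0)&(W[...,0]<x1)&(W[...,1]>y0)&(W[...,1]<y1)]
    if len(S)>9: print(nm,[np.round(q,1) for q in cv2.minAreaRect(S[:,:2].astype(np.float32))],len(S),S.min(0).round(),S.max(0).round())
y0=float(sys.argv[2]);y1=float(sys.argv[3])
rect('A',425,540,y0,y1,49,64)
rect('C',405,506,-300,-182,46,58);rect('B',506,606,-300,-182,46,58)
rect('rails',400,560,-70,60,17,30);rect('housing',400,560,40,110,40,60)
E
python3 w.py 7 -150 -50; python3 m.py 7
```

```text
[ 480.4 -165.3  107.2] [-2.184 -2.257 -0.   ]
A [array([480.7, -97. ]), array([80.4, 80.3]), np.float64(1.9)] 30459 [ 439. -138.   51.] [522. -56.  58.]
C [array([ 455.3, -221.7]), array([48.1, 79.9]), np.float64(90.0)] 6642 [ 415. -246.   46.] [ 495. -198.   57.]
B [array([ 557.6, -236.3]), array([77.4, 80.3]), np.float64(89.1)] 2227 [ 517. -275.   46.] [ 598. -198.   56.]
rails [array([477.6, -50.2]), array([119.9,   9.4]), np.float64(1.9)] 782 [418. -57.  17.] [538. -44.  25.]
top A [[481.1, -103.3], [78.5, 63.3], 0.8, 951] housing [[473.5, 71.9], [125.8, 40.6], 2.0, 983]
  railL [427.9   3.   22.4] 108 [-2.20000e-02  4.28443e+02]
  railR [5.239e+02 5.000e-01 2.190e+01] 116 [-4.60000e-02  5.23774e+02]
side A [[479.0, -104.7], [71.1, 72.5], 4.1, 252] housing [[451.6, 65.4], [81.0, 42.7], 1.9, 620]
  railL [429.4   2.5  19.3] 136 [-2.8000e-02  4.2934e+02]
```

Box (480.7,-97) is 1.6 mm right of the dock axis in the same view, within the flare. I'll descend and push it in.

Emit:
{"fn": "apply_moves", "kwargs": {"plan": [[0,[0,0,-35],0],[0,[0,0,-70],0],[0,[0,0,-77],0],[0,[0,4,-77],0],[0,[0,9,-77],0],[0,[0,14,-77],0],[0,[-0.5,20,-77],0],[0,[-1,26,-77],0],[0,[-1.5,32,-77],0],[0,[-2,38,-77],0],[0,[-2.3,44,-77],0],[0,[-2.5,50,-77],0]]}}

```text
time: 18.6
ee_pos: [479.1, -115.5, 31.7]
ee_rot: [2.181, 2.256, -0.0]
wrist_force: [-0.5, -6.2, 3.5]
width: 0.498
grip_force: 2.9
```

Emit:
{"fn": "apply_moves", "kwargs": {"plan": [[0,[-0.3,6,0],0],[0,[-0.6,12,0],0],[0,[-0.9,18,0],0],[0,[-1.2,24,0],0],[0,[-1.4,30,0],0]]}}

```text
time: 19.02
ee_pos: [479.6, -88.2, 33.7]
ee_rot: [2.177, 2.249, -0.003]
wrist_force: [-5.3, -26.3, 37.4]
width: 0.502
grip_force: 11.3
```

```bash
python3 w.py 8 -100 55; python3 - <<'E'
from h import *
im,d=imaging.camera('side');cv2.imwrite('pics/side8.png',im)
E
```

```text
[479.6 -88.2  33.7] [ 2.177  2.249 -0.003]
A [array([478.2, -49.2]), array([102.5, 102.3]), np.float64(1.8)] 86680 [ 428. -100.   49.] [530.   3.  64.]
rails [array([476.7, -20.9]), array([119.8,  66.6]), np.float64(2.2)] 1861 [418. -56.  17.] [538.  14.  25.]
```

View pics/wrist8.png

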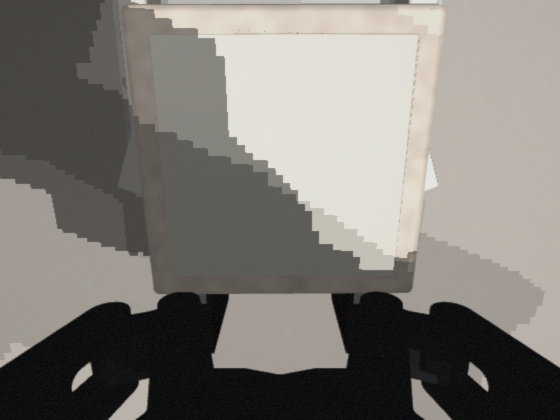

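The box's front is on the plate between the rails and its rear edge is at v 292. The pads stuck to the box as it climbed and are being lifted (Fz 37 N). I'll back off to break contact, go a little higher and resume.

Emit:
{"fn": "apply_moves", "kwargs": {"plan": [[0,[0,-5,1],0],[0,[0,-10,3],0],[0,[0,-14,5],0],[0,[0,-14,5],0]]}}

```text
time: 19.45
ee_pos: [476.9, -99.5, 35.8]
ee_rot: [2.184, 2.258, 0.0]
wrist_force: [0.1, -0.9, -0.5]
width: 0.5
grip_force: 0.0
```

```bash
sed -i "s/rect('A',425,540,y0,y1,49,64)/rect('A',425,540,y0,y1,50,66)\nQ=W[(d>0)\&(W[...,2]>51)\&(W[...,2]<64)\&(abs(W[...,0]-478)<36)\&(W[...,1]>y0)\&(W[...,1]<y1)];print('topplane',np.linalg.lstsq(np.c_[Q[:,:2]-[478,-30],np.ones(len(Q))],Q[:,2],rcond=None)[0].round(3))/" w.py; python3 w.py 9 -85 35
```

```text
[476.9 -99.5  35.8] [2.184 2.258 0.   ]
A [array([478.8, -41.8]), array([80.3, 67.8]), np.float64(1.9)] 72177 [438. -77.  55.] [520.  -7.  61.]
topplane [1.0000e-03 4.0000e-03 5.8712e+01]
rails [array([473.8, -45.4]), array([ 52.8, 123.9]), np.float64(71.1)] 2196 [418. -56.  20.] [538.  -1.  26.]
```

View pics/side8.png

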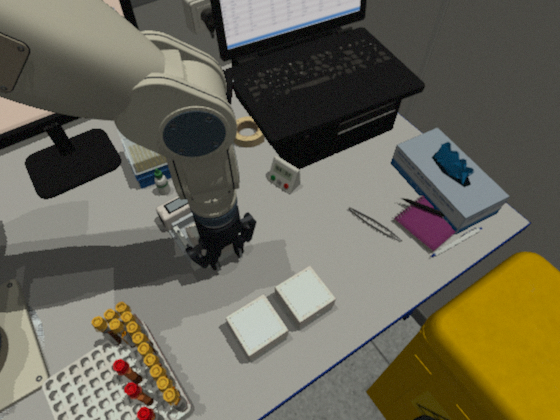

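The box is flat on the plate: lid at z 58.7, which is 54.5 + 4, and level, with about 39 mm to go. The side view shows B and C standing in their places. I'll resume pushing.

Emit:
{"fn": "apply_moves", "kwargs": {"plan": [[0,[1,6,0],0],[0,[1,11,0],0],[0,[1,15,0],0],[0,[0.8,19,0],0],[0,[0.7,23,0],0]]}}

```text
time: 19.92
ee_pos: [477.5, -75.8, 35.2]
ee_rot: [2.183, 2.259, -0.001]
wrist_force: [0.3, -3.5, -0.2]
width: 0.499
grip_force: 1.8
```

Emit:
{"fn": "apply_moves", "kwargs": {"plan": [[0,[-0.1,4,0],0],[0,[-0.3,8,0],0],[0,[-0.4,12,0],0]]}}

```text
time: 20.17
ee_pos: [477.0, -63.7, 35.2]
ee_rot: [-2.183, -2.259, 0.0]
wrist_force: [-0.3, -3.2, -0.1]
width: 0.503
grip_force: 1.8
```

Emit:
{"fn": "apply_moves", "kwargs": {"plan": [[0,[-0.1,3,0],0],[0,[-0.2,6,0],0]]}}

```text
time: 20.33
ee_pos: [476.8, -57.8, 35.2]
ee_rot: [-2.183, -2.259, 0.0]
wrist_force: [-0.4, -3.5, -0.9]
width: 0.501
grip_force: 1.8
```

Sliding smoothly at about 3.5 N. I'll finish in small steps until the back stop shows in the force.

Emit:
{"fn": "apply_moves", "kwargs": {"plan": [[0,[0,2,0],0],[0,[-0.1,4,0],0]]}}

```text
time: 20.5
ee_pos: [476.7, -53.9, 35.3]
ee_rot: [-2.183, -2.259, 0.0]
wrist_force: [0.2, -3.0, -0.7]
width: 0.498
grip_force: 1.8
```

Emit:
{"fn": "apply_moves", "kwargs": {"plan": [[0,[0,1,0],0],[0,[0,2,0],0]]}}

```text
time: 20.67
ee_pos: [476.7, -52.0, 35.3]
ee_rot: [-2.183, -2.259, 0.0]
wrist_force: [0.1, -4.2, -0.2]
width: 0.499
grip_force: 1.8
```

Emit:
{"fn": "apply_moves", "kwargs": {"plan": [[0,[0,1,0],0],[0,[0,2,0],0]]}}

```text
time: 20.83
ee_pos: [476.8, -50.1, 35.3]
ee_rot: [2.184, 2.259, -0.0]
wrist_force: [0.0, -3.0, -1.0]
width: 0.5
grip_force: 1.8
```

Emit:
{"fn": "apply_moves", "kwargs": {"plan": [[0,[0,1,0],0],[0,[0,1,0],0]]}}

```text
time: 21.0
ee_pos: [476.8, -49.0, 35.3]
ee_rot: [-2.183, -2.259, -0.0]
wrist_force: [0.1, -3.3, -1.6]
width: 0.501
grip_force: 1.5
```

Emit:
{"fn": "apply_moves", "kwargs": {"plan": [[0,[0,1,0],0],[0,[0,1,0],0]]}}

```text
time: 21.17
ee_pos: [476.8, -49.0, 35.3]
ee_rot: [2.183, 2.257, -0.003]
wrist_force: [-1.2, -8.4, -0.4]
width: 0.501
grip_force: 4.4
```

Emit:
{"fn": "apply_moves", "kwargs": {"plan": [[0,[0,1,0],0],[0,[0,1,0],0]]}}

```text
time: 21.33
ee_pos: [476.8, -48.9, 35.5]
ee_rot: [2.183, 2.256, -0.005]
wrist_force: [-2.9, -15.4, 0.6]
width: 0.501
grip_force: 7.2
```

Emit:
{"fn": "apply_moves", "kwargs": {"plan": [[0,[0,1,0],0],[0,[0,1,0],0]]}}

```text
time: 21.5
ee_pos: [476.8, -48.9, 35.7]
ee_rot: [2.182, 2.254, -0.008]
wrist_force: [-3.9, -20.9, 2.0]
width: 0.507
grip_force: 10.1
```

The motion stops dead at y -49 while the force rises to 21 N, so the box is against the back stop. I'll retreat clear and check.

Emit:
{"fn": "apply_moves", "kwargs": {"plan": [[0,[0,-4,0],0],[0,[0,-10,0],0],[0,[0,-30,0],0],[0,[0,-40,30],0],[0,[0,-50,60],0],[0,[0,-60,100],0],[0,[0,-95,120],0],[0,[20,-120,140],0],[0,[55,-130,150],0],[0,[90,-140,150],0],[0,[110,-150,150],0],[0,[110,-150,150],0]]}}

```text
time: 22.5
ee_pos: [589.9, -197.7, 184.1]
ee_rot: [2.184, 2.258, 0.002]
wrist_force: [-1.4, 1.3, -0.8]
width: 0.502
grip_force: 0.0
```

```bash
python3 w.py 10 -60 43; python3 - <<'E'
from h import *
for n in('side','top'):
    im,d=imaging.camera(n);cv2.imwrite(f'pics/{n}10.png',im)
    P=pts(n,d,imaging.camera_params(n))
    S=P[(d>0)&(P[...,2]>52 if n=='top' else P[...,2]>51)&(P[...,2]<64)&(P[...,1]>-60)&(P[...,1]<49)&(P[...,0]>425)&(P[...,0]<535)]
    print(n,cv2.minAreaRect(S[:,:2].astype(np.float32)),len(S),np.median(S,0))
E
```

```text
[ 589.9 -197.7  184.1] [2.184e+00 2.258e+00 2.000e-03]
topplane [0. 0. 0.]
C [array([ 455.4, -238.2]), array([80.2, 80.9]), np.float64(89.8)] 11413 [ 415. -278.   46.] [ 496. -198.   57.]
B [array([ 557.8, -238.3]), array([80.6, 80.1]), np.float64(89.8)] 9016 [ 518. -279.   46.] [ 598. -198.   57.]
side ((479.85345458984375, -1.5169296264648438), (79.9164047241211, 81.9063720703125), 2.5352370738983154) 1340 [478.36754944  -3.99879519  54.68057273]
top ((478.0970153808594, 2.5006675720214844), (80.071533203125, 78.9818344116211), 1.7496061325073242) 1188 [477.19969692   2.55896469  57.24682391]
```

View pics/side10.png

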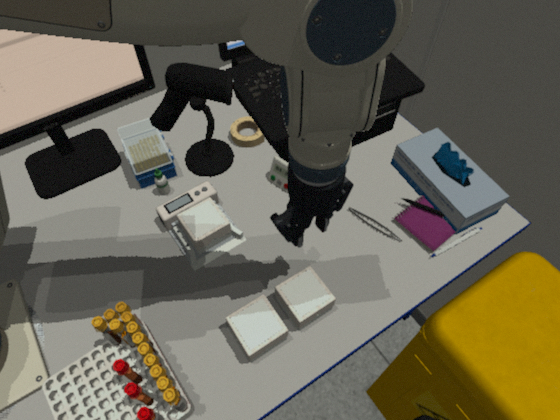

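The box at about (205,220) sits between the rails against the housing, with B, C, the timer, dropper and forceps all in place. The housing depth leaves a few mm of doubt, so I'll check the box-to-stop gap with the wrist camera from close above.

Emit:
{"fn": "apply_moves", "kwargs": {"plan": [[0,[-30,30,40],0],[0,[-55,60,40],0],[0,[-85,90,40],0],[0,[-112,120,40],0],[0,[-112,150,30],0],[0,[-112,150,20],0],[0,[-112,150,20],0]]}}

```text
time: 23.23
ee_pos: [472.3, -43.9, 204.8]
ee_rot: [-2.179, -2.261, 0.0]
wrist_force: [-0.0, 0.8, 0.6]
width: 0.502
grip_force: 0.0
```

```bash
cat > p.py <<'E'
from h import *
o=sensors.get_obs();im,d=imaging.camera('wrist');p=imaging.camera_params('wrist')
T=np.array(p['T_tool_cam']);K=np.array(p['intrinsics']);v,u=np.indices(d.shape)
P=np.stack([(u-K[0,2])/K[0,0]*d,-(v-K[1,2])/K[1,1]*d,-d],-1)@T[:3,:3].T+T[:3,3]+[0,1.2,0]
W=P@R.from_rotvec(o['ee_rot']).as_matrix().T+o['ee_pos'];print(o['ee_pos'].round(1))
a=np.deg2rad(1.9);h=np.array([477.5,3.]);e=np.array([-np.sin(a),np.cos(a)]);l=np.array([np.cos(a),np.sin(a)])
X=(W[...,:2]-h)@e;Y=(W[...,:2]-h)@l;Z=W[...,2]
m=(d>0)
for lo in range(-60,100,2):
    s=m&(X>=lo)&(X<lo+2)
    c=Z[s&(abs(Y)<30)];r=Z[s&(abs(abs(Y)-48)<4)]
    print(lo,len(c),np.percentile(c,[2,50]).round(1) if len(c) else '',np.median(r).round(1) if len(r) else '')
b=m&(abs(Z-58)<4)&(abs(Y)<46)&(X<60)&(X>-60);r=cv2.minAreaRect(np.c_[X[b],Y[b]].astype(np.float32));print(r)
E
python3 p.py
```

```text
[472.3 -43.9 204.8]
-60 167 [1.  2.7] 245.5
-58 334 [  1.9 200.6] 247.3
-56 343 [  2.1 201.9] 247.0
-54 299 [  3.  211.3] 244.1
-52 252 [189.8 218.1] 244.3
-50 270 [189.6 219.1] 244.1
-48 282 [190.4 220.6] 244.2
-46 301 [191.5 221.2] 244.0
-44 330 [191.2 224.9] 244.1
-42 893 [ 56.7 211.7] 239.8
-40 670 [ 57.4 214.1] 247.3
-38 6505 [ 58.5 266.3] 249.5
-36 2628 [ 57.9 242.5] 257.8
-34 361 [57.5 59.5] 23.2
-32 7522 [ 58.9 268.2] 23.3
-30 3152 [ 58.3 277.4] 23.2
-28 1404 [ 58.  282.1] 23.2
-26 237 [57.4 58.6] 23.2
-24 191 [57.2 58.5] 23.2
-22 218 [57.3 58.8] 23.3
-20 242 [57.4 58.8] 23.5
-18 216 [57.5 58.7] 24.2
-16 191 [57.3 58.8] 23.9
-14 240 [57.4 58.7] 23.2
-12 244 [57.3 58.8] 22.9
-10 214 [57.5 58.6] 23.0
-8 201 [57.3 58.8] 23.5
-6 244 [57.3 58.8] 23.2
-4 248 [57.  58.7] 22.7
-2 247 [57.1 58.7] 23.2
0 217 [57.1 58.5] 23.1
2 204 [57.4 58.8] 23.0
4 243 [57.4 58.8] 23.3
6 251 [57.6 58.7] 23.2
8 250 [57.1 58.7] 23.4
10 251 [57.4 58.8] 23.3
12 248 [57.3 58.7] 23.1
14 240 [57.3 58.6] 23.3
16 221 [57.5 58.7] 23.2
18 227 [57.4 58.8] 23.1
20 234 [57.3 58.7] 23.6
22 254 [57.6 58.8] 24.3
24 25
[... 235 characters left out ...]
4 180 [27.8 29.1] 29.3
46 488 [28. 44.] 44.5
48 253 [46.7 48.3] 48.3
50 254 [47.6 49.2] 49.2
52 253 [47.8 49.4] 49.3
54 261 [48.1 49.7] 49.5
56 254 [48.2 50. ] 49.4
58 267 [48.4 50.1] 49.6
60 263 [48.1 50.1] 49.7
62 278 [48.2 50.3] 49.8
64 263 [48.4 50.2] 49.8
66 264 [48.5 50.4] 50.1
68 270 [48.4 50.5] 50.0
70 250 [48.7 50.3] 50.0
72 273 [48.1 50.2] 49.8
74 277 [48.4 50.1] 49.7
76 268 [48.3 50. ] 49.8
78 285 [48.3 50. ] 49.6
80 260 [47.7 49.4] 49.4
82 272 [47.9 49.3] 49.3
84 243 [47.4 48.6] 48.8
86 197 [45.3 47.5] 47.8
88 13 [44.  44.8] 44.7
90 0  
92 0  
94 0  
96 0  
98 95 [-0.3  1.6] 1.5
((-1.5605735778808594, 0.5819740295410156), (80.05795288085938, 80.09027099609375), 89.88677215576172)
```

There is no gap: the lid edge at about 38.5 mm meets the 28 mm tall back stop, which starts there. The box is level, square and centred, and the robot is clear of everything, so I'm handing in.

```bash
python3 -c "
from h import *
print(sign_off())"
```

```text
the job is handed in; nothing more can be done
None
```

Box A is the full one (about 5 N to push, against about 0.7 N for B and C); it is home against the dock's back stop, B and C moved only about 2 cm, the dropper, timer and forceps look undisturbed, and the job is handed in.

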